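Level the worktop riser with a spirit level

ROBOT

A 6-joint arm with a two-finger parallel gripper is mounted at the origin on a cart in front of the work surface, level with it; the furniture and walls round the work are solid. World frame = base frame: x ahead of the robot, y to its left, z up, the work surface at z = 0. Lengths are in m, angles in degrees, forces in N, time in s.
With the tool pointing down it reaches from about 0.25 to 0.85 m from the base axis. Payload 12.5 kg.
Tool frame: the origin (TCP) lies at the very end of the fingers, on their centre line; the grasp point (between the pads) lies 19 mm behind it; z points along the fingers, y is the line along which they close (so a half turn about z gives the same grasp; the last joint's range is limited). The gripper opens to 93 mm and grips with 3 to 60 N. Pads are 15 mm wide; open, the fingers measure 128 mm over their backs; the gripper's body (75 mm by 188 mm) begins 65 mm behind the grasp point.
Start: joints at [63.564, 20.094, 94.641, -0, 65.266, -4.847], TCP at [0.202, 0.511, 0.219] pointing down, gripper open.
Joint ranges: [-157.81, 157.81], [-45, 120.19], [0.68, 151.7], [-89.99, 269.99], [4.06, 180], [-164.3, 164.3]. Speed limits (degrees/s): [127.2, 127.2, 159.86, 180, 180, 180].

INTERFACE

Orientations are given as a 3x3 rotation matrix whose columns are the frame's x, y, z axes.
In Python, from rig import manip, viewer gives the robot as it stands. The module is installed in compiled form; this text tells all that it offers.
- The arm moves only by the tool carry_out, never from a script. Its argument "deltas" is a list of rows, each an object with "offset": the shift along the world's x, y, z scaled (see below), a list of three; "turn": the turn about the world's z scaled (see below). A call has 1 to 5 rows; each row shifts and turns the commanded pose from where the row before left it; what a row does not reach is not made up. The controller multiplies each number of a shift by 0.1 m and each number of a turn by 180 degrees. A row lasts 1/12 s, in which the tool goes at most 41.7 mm and 7.16 degrees, less where a joint would pass 70% of its speed; a pose out of reach is approached as far as the arm can. A call with a number of a shift or a turn outside -1 to 1 is refused whole. A call with a gripper value outside its range is refused whole. "jaw" is the opening, from 0 (shut) to 1 (fully open), set as the call begins (left out, the last holds). The fingers move at their own pace and stop on an object; the grip force is fixed at half the most. Time passes only in rows, so rows that do not move let the fingers close. It gives the time, the measured TCP pose, the force, the opening and the grip force at its end, in the units of the state.
- manip.get_obs(): the state, without advancing time (a new reading comes with each control period).
- viewer.capture(name): name is "scene" or "top" or "wrist"; returns (picture, depth): 480x640x3 uint8, red, green, blue; 480x640 float32, m along the optical axis (not along the pixel's ray), 0 where there is no reading.
- viewer.get_calibration(name): a dict with "fx", "fy", "cx", "cy" (pixels), "T" (4x4, takes a point from camera to world coordinates); the wrist camera has in their place "hand_eye" (4x4, takes a point from camera to tool coordinates, whose origin is the TCP and whose axes are the flange's). Camera axes: x right, y up, looking along -z (the intrinsics and any distortion apply to the point x, -y, -z); pixel columns grow to the right and rows downward; lengths in m; the calibration is good to about 2 mm. A picture is of the moment at which its call begins: read the wrist's pose just before it. get_calibration takes no time and is no camera call.
- manip.sign_off(): hands the job in; it is judged then, once.
The state is a dict: "t": time; "qpos": joint angles; "qd": joint speeds; "joint_efforts": joint torques, N m; "tool_pos": TCP position; "tool_rot": TCP orientation; "ft_force": force on the tool from outside, world axes, zero at the start; "ft_torque": the same for the moment, N m; "finger_gap": opening from 0.0 (shut) to 1.0 (fully open); "grasp_force": force on a finger pad.
Only numpy, scipy, OpenCV 4.12 (cv2) and the standard library are available. Lean on these libraries where they do the work, as an engineer would, in place of code of your own. Each camera call takes 0.05 s, during which the arm holds its last target. There are 200 camera calls.

TASK

The wooden riser on the worktop slopes. Lay the spirit level flat and lengthwise on its board and let go of it, then turn the black wing knob of the riser's levelling foot until the bubble rests between the two lines. Then push the level down onto the board with about 10 newtons, the bubble staying between the lines, and finish while still pressing; do not let go at the end, and leave the other things on the worktop where they are.

Things in the scene. Friction and masses are not known exactly. Their poses are not given: they have to be found in the camera images.
- level_center (a point): Middle of the spirit level, 18 mm above its flat underside. An aluminium bar 130 mm long (its x axis), 26 mm wide, 36 mm tall, about 0.23 kg; z is up. A glass vial 78 mm long lies along the middle of its top, at full height. It starts on the worktop at the right and may be laid on the board either way round.
- level_pad (a point): Middle of the top face of the black pad, 26 x 26 mm, at the level's +x end (52 mm from the middle, 36 mm above the underside). A like pad is at the other end. The level may be pressed from above on either pad.
- bubble (a joint): Place of the white bubble as the slope it shows, in rad: 0 = centred, positive = towards the level's +x end. It runs to the higher end of the level, 2.2 mm per 0.01 rad, at most 0.11 rad, and settles in about 1 s after a move. Two black lines stand 8 mm either side of the middle; the bubble is 11 mm long, so it is between them within 0.011 rad.
- board_rest (a point): Point on the top face and midline of the riser's wooden board, where the middle of the level can lie. y: along the board, away from the knob; x: across; z: normal to the board, up. The board is 120 mm wide (60 either side), 14 mm thick, and reaches 110 mm to +y and 190 mm to -y of the point. At the start the knob's end is the lower one, by 0.035 to 0.085 rad.
- riser: The riser, standing fast on the worktop; origin under its middle, y along it away from the knob, z up. The board pivots about a line along x at y = +140 mm, 66 mm up (20 mm under its top face), on a rigid leg; the upright spindle of the levelling foot stands at y = -120 mm. Level, the board's top is 86 mm up.
- knob_grip (a point): Middle of the black wing knob on the spindle: an upright bar 40 mm long (its x axis), 12 mm thick (its y axis), 28 mm tall, 134 mm above the worktop at its middle. Turned clockwise seen from above it raises its end of the board by 0.04 rad per rad; it needs 0.9 to 2.2 rad in all, keeps its height, stays where it is left, takes 0.1 N m.
- lemon: Bystander, to be left alone: yellow lemon, 83 x 58 x 58 mm, lying behind the work. Origin at the centre of its underside.
- tin: Bystander, to be left alone: small round food tin, 57 mm across, 72 mm tall. Origin at the centre of its underside.
- salt_shaker: Bystander, to be left alone: salt shaker of glass with a grey cap, 44 mm across, 90 mm tall. Origin at the centre of its underside.
- wooden_spoon: Bystander, to be left alone: wooden spoon, 310 mm long, lying flat on the left. Origin at the centre of its underside.
- teaspoon: Bystander, to be left alone: teaspoon, 132 mm long, lying flat between the riser and the level. Origin at the centre of its underside.
- fork: Bystander, to be left alone: fork, 196 mm long, lying flat on the right. Origin at the centre of its underside.

How it is judged:
By the outcome, as a careful person would: the job done as asked, in the order asked, and still so for the second after the job is handed in, while the arm keeps its last pose, push and grip.
It also fails if it takes over 72 s, if anything falls off the work surface, if the arm or the gripper's body presses on something with over 40 N, if the wrist force passes 120 N, or if a joint passes its speed limit or range.

## Working session

There is one attempt and no reset: what is moved stays moved. The work goes in short steps, Python scripts to look and compute and a tool call to move; the robot and the scene stay as the last step left them, time stands still between calls to the robot, and variables do not carry over. Pictures are saved under pics/ and viewed, at most 10 in all, crops included, and the job is handed in when it is done.

Besides the shell and the picture viewer there is one more tool, called after ">>>" in YAML: its name, and indented under it one key for each argument. carry_out: Moves the arm, as the interface text tells. Shifts and turns lie within -1 to 1; 1 stands for 0.1 m of shift or 180 degrees of turn. Its arguments: {"type":"object","properties":{"deltas":{"type":"array"},"jaw":{"type":"number"}},"required":["deltas"]}

```bash
mkdir -p pics; cat > h.py <<'E'
import numpy as np, cv2
from rig import manip, viewer
def shot(name, fn=None):
    o=manip.get_obs(); im,d=viewer.capture(name); c=viewer.get_calibration(name)
    if 'T' in c: T=np.array(c['T'])
    else:
        W=np.eye(4); W[:3,:3]=np.array(o['tool_rot']); W[:3,3]=o['tool_pos']; T=W@np.array(c['hand_eye'])
    if fn: cv2.imwrite('pics/'+fn,im[:,:,::-1])
    v,u=np.mgrid[0:480,0:640]
    P=np.stack([(u-c['cx'])/c['fx']*d,-(v-c['cy'])/c['fy']*d,-d],-1)@T[:3,:3].T+T[:3,3]
    P[d==0]=np.nan
    return im,d,P,c,T
E
python3 - <<'E'
from h import *
for n in ['scene','top']:
    im,d,P,c,T=shot(n,n+'0.png'); np.savez(n+'0.npz',im=im,P=P); print({k:v for k,v in c.items() if k!='T'},T.round(3).tolist())
print(viewer.get_calibration('wrist')); print(manip.get_obs())
E
```

```text
{'fx': 526.2781662853122, 'fy': 526.2781662853122, 'cx': 320.32721769959664, 'cy': 238.05350522568864} [[0.518, 0.372, -0.77, -0.371], [-0.855, 0.204, -0.476, -0.612], [-0.02, 0.905, 0.424, 0.567], [0.0, 0.0, 0.0, 1.0]]
{'fx': 450.8673199335403, 'fy': 450.8673199335403, 'cx': 318.36774381417865, 'cy': 234.48831961589383} [[0.005, 0.983, -0.184, 0.401], [-1.0, 0.009, 0.025, 0.01], [0.026, 0.184, 0.983, 1.135], [0.0, 0.0, 0.0, 1.0]]
{'fx': 413.97385383679494, 'fy': 413.97385383679494, 'cx': 317.48327334196574, 'cy': 244.9995891147482, 'hand_eye': array([[ 8.52359846e-04,  9.68792015e-01,  2.47873568e-01,
         6.84431658e-02],
       [ 9.99999476e-01, -9.66345769e-04,  3.38191221e-04,
         9.16260035e-04],
       [ 5.67168528e-04,  2.47873150e-01, -9.68792331e-01,
        -1.66217129e-01],
       [ 0.00000000e+00,  0.00000000e+00,  0.00000000e+00,
         1.00000000e+00]])}
{'t': 0.1, 'qpos': array([ 6.35638845e+01,  2.01192267e+01,  9.46722545e+01, -7.27527875e-04,
        6.52642662e+01, -4.84734523e+00]), 'qd': array([-0.0376452 , -0.03527599, -0.11871177, -0.14399943,  0.06683554,
        0.05894387]), 'joint_efforts': array([ 3.81544751e-04, -4.98030031e+01, -2.85702664e+01,  7.00250594e-02,
        2.40134122e-02,  3.27025234e-06]), 'tool_pos': array([0.20221673, 0.51115938, 0.21818143]), 'tool_rot': array([[-9.29850561e-01,  3.67937162e-01, -4.22841455e-04],
       [ 3.67937398e-01,  9.29850151e-01, -8.76366706e-04],
       [ 7.07313123e-05, -9.70469258e-04, -9.99999527e-01]]), 'ft_force': array([-0.21639086, -0.60993676,  0.56466292]), 'ft_torque': array([ 0.06095792, -0.01351743,  0.02035042]), 'grasp_force': 0.0, 'finger_gap': 0.9957479736748118}
```

View pics/scene0.png

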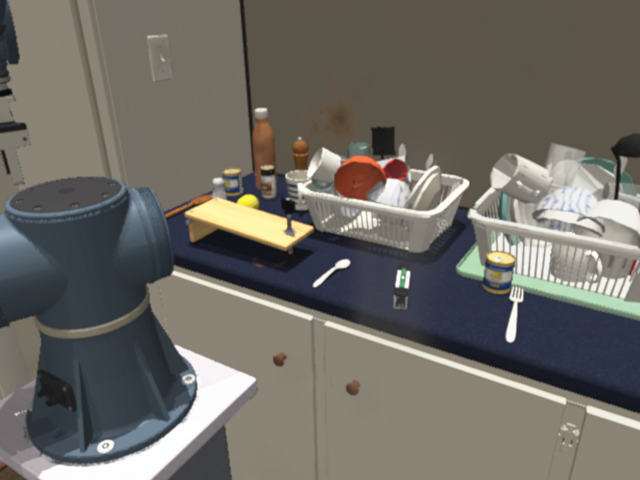

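View pics/top0.png

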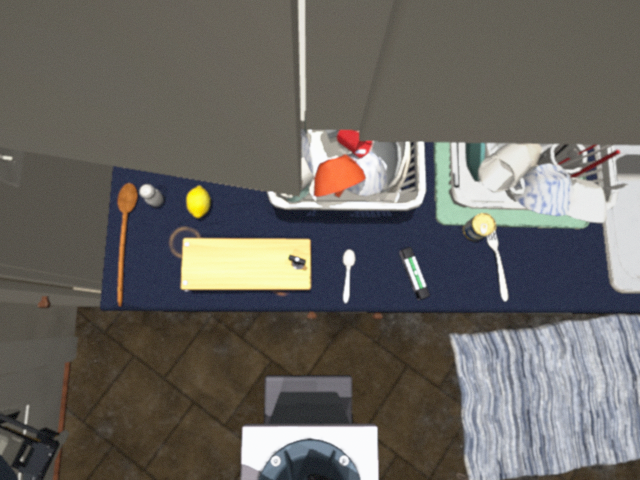

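The top view shows the board at px (182–311, 238–290) with the knob at (297,262). The level is at (414,274), the teaspoon at (348,275), and the dish rack lies behind.

```bash
python3 - <<'E'
from h import *
z=np.load('top0.npz'); P=z['P']; im=z['im']
print('table',np.nanmedian(P[295:303,360:395].reshape(-1,3),0).round(4))
def reg(r0,r1,c0,c1,lo,hi):
    p=P[r0:r1,c0:c1].reshape(-1,3); return p[(p[:,2]>lo)&(p[:,2]<hi)]
p=reg(240,305,390,440,.028,.045); 
def rect(p):
    (c,s,a)=cv2.minAreaRect((p[:,:2]*1000).astype(np.float32)); b=cv2.boxPoints((c,s,a)); print(len(p),'c',np.round(c,1),'s',np.round(s,1),a,'z',np.median(p[:,2]).round(4)); print(b.round(1).tolist())
rect(p)
b=reg(230,296,175,318,.055,.105); 
A=np.c_[b[:,:2],np.ones(len(b))]; s=np.linalg.lstsq(A,b[:,2],rcond=None)[0]
g=abs(A@s-b[:,2])<.006; s=np.linalg.lstsq(A[g],b[g,2],rcond=None)[0]; print('plane',s); rect(b[g])
k=reg(240,285,280,318,.135,.16); rect(k)
# rack, wall and cabinet extents
q=P.reshape(-1,3)
for y0 in np.arange(-.3,.35,.1):
    w=q[(abs(q[:,1]-y0)<.05)&(q[:,2]>.05)&(q[:,0]>.5)]
    for lo,hi in ((.12,.3),(.3,.5),(.5,1.2)):
        v=w[(w[:,2]>lo)&(w[:,2]<hi)]
        if len(v)>20: print('y',y0.round(2),'z',lo,hi,'minx',np.percentile(v[:,0],2).round(3))
E
```

```text
table [ 4.522e-01 -1.658e-01 -2.000e-04]
536 c [ 514.9 -256.6] s [129.5  27.2] 19.92376708984375 z 0.0338
[[449.3999938964844, -265.8999938964844], [458.70001220703125, -291.5], [580.4000244140625, -247.39999389648438], [571.0999755859375, -221.8000030517578]]
plane [-0.00090967  0.07814735  0.06405779]
6288 c [529.9 152. ] s [120.3 298.8] 0.880511462688446 z 0.076
[[467.3999938964844, 300.5], [472.0, 1.7000000476837158], [592.2999877929688, 3.5999999046325684], [587.7000122070312, 302.29998779296875]]
105 c [531.   32.8] s [39.7 12. ] 71.99622344970703 z 0.1478
[[519.2000122070312, 15.800000190734863], [530.5999755859375, 12.100000381469727], [542.7999877929688, 49.79999923706055], [531.5, 53.5]]
y -0.3 z 0.12 0.3 minx 0.673
y -0.3 z 0.5 1.2 minx 0.62
y -0.2 z 0.12 0.3 minx 0.658
y -0.2 z 0.5 1.2 minx 0.62
y -0.1 z 0.12 0.3 minx 0.66
y -0.1 z 0.5 1.2 minx 0.62
y 0.0 z 0.12 0.3 minx 0.525
y 0.0 z 0.5 1.2 minx 0.548
y 0.1 z 0.12 0.3 minx 0.533
y 0.1 z 0.5 1.2 minx 0.553
y 0.2 z 0.5 1.2 minx 0.569
y 0.3 z 0.5 1.2 minx 0.585
```

```bash
python3 - <<'E'
import numpy as np
q=np.concatenate([np.load(n+'0.npz')['P'].reshape(-1,3) for n in ('top','scene')])
w=q[(q[:,0]>.5)&(q[:,0]<.75)&(abs(q[:,1])<.35)&(q[:,2]>.4)]
print('cab z',np.percentile(w[:,2],[0.5,5,50]))
for y0 in (-.1,-.05,0,.05,.1,.15,.2):
    v=q[(abs(q[:,1]-y0)<.025)&(q[:,2]>.12)&(q[:,2]<.4)&(q[:,0]>.56)]
    if len(v)>10: print(y0,np.percentile(v[:,0],[1,10]).round(3),v[:,2].max().round(3))
E
```

```text
cab z [0.60322052 0.62847105 0.79318201]
-0.1 [0.662 0.703] 0.4
-0.05 [0.662 0.685] 0.4
0 [0.661 0.685] 0.4
0.05 [0.66  0.674] 0.4
0.1 [0.683 0.736] 0.4
0.15 [1.007 1.011] 0.4
0.2 [1.008 1.011] 0.4
```

>>> carry_out:
  deltas:
    - {"offset": [0.13, -0.32, 0], "turn": -0.032}
    - {"offset": [0.13, -0.32, 0], "turn": -0.032}
    - {"offset": [0.13, -0.32, 0], "turn": -0.032}
    - {"offset": [0.13, -0.32, 0], "turn": -0.032}
    - {"offset": [0.13, -0.32, 0], "turn": -0.032}
  jaw: 1

```text
t: 0.52
tool_pos: [0.2674, 0.3498, 0.2184]
tool_rot: [[-0.634, 0.773, -0.0], [0.773, 0.634, -0.0], [-0.0, -0.0, -1.0]]
ft_force: [1.2, 0.3, 0.2]
finger_gap: 1.001
grasp_force: 0.0
```

>>> carry_out:
  deltas:
    - {"offset": [0.13, -0.32, 0], "turn": -0.032}
    - {"offset": [0.13, -0.32, 0], "turn": -0.032}
    - {"offset": [0.13, -0.32, 0], "turn": -0.032}
    - {"offset": [0.13, -0.32, 0], "turn": -0.032}
    - {"offset": [0.13, -0.32, 0], "turn": -0.032}

```text
t: 0.93
tool_pos: [0.3324, 0.1898, 0.2186]
tool_rot: [[-0.183, 0.983, -0.0], [0.983, 0.183, -0.0], [-0.0, -0.0, -1.0]]
ft_force: [0.8, 0.3, -0.5]
finger_gap: 0.998
grasp_force: 0.0
```

>>> carry_out:
  deltas:
    - {"offset": [0.13, -0.32, 0], "turn": -0.032}
    - {"offset": [0.13, -0.32, 0], "turn": -0.032}
    - {"offset": [0.13, -0.32, 0], "turn": -0.032}
    - {"offset": [0.13, -0.32, 0], "turn": -0.032}
    - {"offset": [0.13, -0.32, 0], "turn": -0.032}

```text
t: 1.35
tool_pos: [0.3975, 0.0297, 0.2186]
tool_rot: [[0.314, 0.95, 0.0], [0.95, -0.314, 0.0], [0.0, -0.0, -1.0]]
ft_force: [0.3, 0.2, 0.0]
finger_gap: 0.999
grasp_force: 0.0
```

>>> carry_out:
  deltas:
    - {"offset": [0.13, -0.32, 0], "turn": -0.032}
    - {"offset": [0.13, -0.32, 0], "turn": -0.032}
    - {"offset": [0.13, -0.32, 0], "turn": -0.032}
    - {"offset": [0.13, -0.32, 0], "turn": -0.032}
    - {"offset": [0.13, -0.32, 0], "turn": -0.032}

```text
t: 1.77
tool_pos: [0.4625, -0.1304, 0.2184]
tool_rot: [[0.732, 0.681, -0.0], [0.681, -0.732, 0.0], [-0.0, -0.0, -1.0]]
ft_force: [-0.2, -0.4, 0.1]
finger_gap: 1.0
grasp_force: 0.0
```

>>> carry_out:
  deltas:
    - {"offset": [0.13, -0.32, 0], "turn": -0.032}
    - {"offset": [0.13, -0.32, 0], "turn": -0.032}
    - {"offset": [0.13, -0.32, 0], "turn": -0.032}
    - {"offset": [0.13, -0.32, 0], "turn": -0.033}
    - {"offset": [0, 0, 0], "turn": 0}

```text
t: 2.18
tool_pos: [0.5154, -0.2612, 0.2179]
tool_rot: [[0.943, 0.333, 0.0], [0.333, -0.943, -0.001], [-0.0, 0.001, -1.0]]
ft_force: [0.5, 0.1, 0.5]
finger_gap: 0.997
grasp_force: 0.0
```

```bash
python3 - <<'E'
from h import *
im,d,P,c,T=shot('wrist','w1.png'); o=manip.get_obs()
p=P.reshape(-1,3); p=p[(p[:,2]>.028)&(p[:,2]<.045)&(np.hypot(p[:,0]-.515,p[:,1]+.257)<.09)]
print(cv2.minAreaRect((p[:,:2]*1000).astype(np.float32)),len(p),np.median(p[:,2]))
R=o['tool_rot']; print(o['t'],o['tool_pos'],'yaw y',np.degrees(np.arctan2(R[1][1],R[0][1])),o['qpos'],o['ft_force'])
E
```

```text
((514.7489013671875, -256.0803527832031), (129.22608947753906, 25.96532440185547), 19.614049911499023) 4401 0.03475240955768255
2.2333 [ 0.51453091 -0.25876222  0.21772088] yaw y -70.22093870009397 [-3.13251604e+01  2.28596013e+01  9.07226352e+01 -9.21686736e-03
  6.64594161e+01  3.88994549e+01] [-0.8778458   0.81916238 -0.18627511]
```

>>> carry_out:
  deltas:
    - {"offset": [0, 0.02, -0.35]}
    - {"offset": [0, 0, -0.35]}
    - {"offset": [0, 0, -0.35]}
    - {"offset": [0, 0, -0.35]}
    - {"offset": [0, 0, -0.35]}

```text
schema error: expected keys offset, turn
```

>>> carry_out:
  deltas:
    - {"offset": [0, 0, -0.25]}
    - {"offset": [0, 0, -0.1]}
    - {"offset": [0, 0, 0]}

```text
schema error: expected keys offset, turn
```

>>> carry_out:
  deltas:
    - {"offset": [0, 0, 0]}
    - {"offset": [0, 0, 0]}
    - {"offset": [0, 0, 0]}
    - {"offset": [0, 0, 0]}
    - {"offset": [0, 0, 0]}
  jaw: 0

```text
schema error: expected keys offset, turn
```

>>> carry_out:
  deltas:
    - {"offset": [0, 0, 0]}
    - {"offset": [0, 0, 0]}
    - {"offset": [0, 0, 0]}
    - {"offset": [0, 0, 0]}
    - {"offset": [0, 0, 0]}

```text
schema error: expected keys offset, turn
```

>>> carry_out:
  deltas:
    - {"offset": [0, 0.02, -0.35], "turn": 0}
    - {"offset": [0, 0, -0.35], "turn": 0}
    - {"offset": [0, 0, -0.35], "turn": 0}
    - {"offset": [0, 0, -0.35], "turn": 0}
    - {"offset": [0, 0, -0.35], "turn": 0}

```text
t: 2.65
tool_pos: [0.5138, -0.2535, 0.0422]
tool_rot: [[0.939, 0.344, -0.0], [0.344, -0.939, 0.0], [-0.0, -0.0, -1.0]]
ft_force: [-0.1, -1.1, 0.7]
finger_gap: 0.999
grasp_force: 0.0
```

>>> carry_out:
  deltas:
    - {"offset": [0, 0, -0.25], "turn": 0}
    - {"offset": [0, 0, -0.1], "turn": 0}
    - {"offset": [0, 0, 0], "turn": 0}

```text
t: 2.9
tool_pos: [0.5131, -0.2533, 0.0068]
tool_rot: [[0.939, 0.343, -0.004], [0.343, -0.939, 0.002], [-0.003, -0.003, -1.0]]
ft_force: [-0.4, 1.0, -0.1]
finger_gap: 0.998
grasp_force: 0.0
```

>>> carry_out:
  deltas:
    - {"offset": [0, 0, 0], "turn": 0}
    - {"offset": [0, 0, 0], "turn": 0}
    - {"offset": [0, 0, 0], "turn": 0}
    - {"offset": [0, 0, 0], "turn": 0}
    - {"offset": [0, 0, 0], "turn": 0}
  jaw: 0

```text
t: 3.32
tool_pos: [0.5147, -0.2548, 0.0096]
tool_rot: [[0.94, 0.342, 0.001], [0.342, -0.94, -0.001], [0.001, 0.001, -1.0]]
ft_force: [-0.7, 0.2, 0.6]
finger_gap: 0.693
grasp_force: 0.0
```

>>> carry_out:
  deltas:
    - {"offset": [0, 0, 0], "turn": 0}
    - {"offset": [0, 0, 0], "turn": 0}
    - {"offset": [0, 0, 0], "turn": 0}
    - {"offset": [0, 0, 0], "turn": 0}
    - {"offset": [0, 0, 0], "turn": 0}

```text
t: 3.73
tool_pos: [0.5143, -0.2546, 0.0086]
tool_rot: [[0.94, 0.342, -0.0], [0.342, -0.94, 0.0], [-0.0, -0.0, -1.0]]
ft_force: [-0.7, 0.5, 0.6]
finger_gap: 0.332
grasp_force: 0.0
```

>>> carry_out:
  deltas:
    - {"offset": [0, 0, 0], "turn": 0}
    - {"offset": [0, 0, 0], "turn": 0}
    - {"offset": [0, 0, 0], "turn": 0}
    - {"offset": [0, 0, 0], "turn": 0}

```text
t: 4.07
tool_pos: [0.5144, -0.2547, 0.0086]
tool_rot: [[0.94, 0.342, 0.0], [0.342, -0.94, -0.0], [0.0, 0.0, -1.0]]
ft_force: [0.3, -0.8, -0.3]
finger_gap: 0.279
grasp_force: 30.0
```

>>> carry_out:
  deltas:
    - {"offset": [0, 0, 0.15], "turn": 0}
    - {"offset": [0, 0, 0.3], "turn": 0}
    - {"offset": [0, 0, 0.35], "turn": 0}
    - {"offset": [0, 0, 0.35], "turn": 0}
    - {"offset": [0, 0, 0.35], "turn": 0}

```text
t: 4.48
tool_pos: [0.5138, -0.2542, 0.1599]
tool_rot: [[0.94, 0.342, -0.001], [0.342, -0.94, 0.001], [-0.001, -0.001, -1.0]]
ft_force: [0.8, -0.5, -2.8]
finger_gap: 0.278
grasp_force: 30.0
```

>>> carry_out:
  deltas:
    - {"offset": [0.011, 0.2, 0.15], "turn": 0.028}
    - {"offset": [0.011, 0.32, 0.15], "turn": 0.028}
    - {"offset": [0.011, 0.32, 0.15], "turn": 0.028}
    - {"offset": [0.011, 0.32, 0], "turn": 0.028}
    - {"offset": [0.011, 0.32, 0], "turn": 0.028}

```text
t: 4.9
tool_pos: [0.5197, -0.1052, 0.2043]
tool_rot: [[0.702, 0.712, 0.001], [0.712, -0.702, -0.0], [0.001, 0.001, -1.0]]
ft_force: [0.2, -0.8, -2.3]
finger_gap: 0.282
grasp_force: 30.0
```

>>> carry_out:
  deltas:
    - {"offset": [0.011, 0.32, 0], "turn": 0.028}
    - {"offset": [0.011, 0.32, 0], "turn": 0.028}
    - {"offset": [0.011, 0.32, 0], "turn": 0.028}
    - {"offset": [0.011, 0.32, 0], "turn": 0.028}
    - {"offset": [0.011, 0.32, 0], "turn": 0.028}

```text
t: 5.32
tool_pos: [0.5248, 0.055, 0.2034]
tool_rot: [[0.332, 0.943, -0.001], [0.943, -0.332, 0.0], [-0.0, -0.001, -1.0]]
ft_force: [0.4, 0.2, -1.4]
finger_gap: 0.275
grasp_force: 30.0
```

>>> carry_out:
  deltas:
    - {"offset": [0.011, 0.32, 0], "turn": 0.028}
    - {"offset": [0.011, 0.32, 0], "turn": 0.028}
    - {"offset": [0.011, 0.32, 0], "turn": 0.029}
    - {"offset": [0.011, 0.32, 0], "turn": 0.029}
    - {"offset": [0, 0.12, 0], "turn": 0}

```text
t: 5.73
tool_pos: [0.5291, 0.1967, 0.2033]
tool_rot: [[-0.023, 1.0, -0.001], [1.0, 0.023, 0.001], [0.001, -0.001, -1.0]]
ft_force: [-0.3, -0.1, -2.8]
finger_gap: 0.276
grasp_force: 30.0
```

>>> carry_out:
  deltas:
    - {"offset": [0, 0, 0], "turn": 0}
    - {"offset": [0, 0, 0], "turn": 0}

```text
t: 5.9
tool_pos: [0.5294, 0.1932, 0.2032]
tool_rot: [[-0.015, 1.0, -0.001], [1.0, 0.015, -0.001], [-0.001, -0.001, -1.0]]
ft_force: [-0.0, 0.3, -1.9]
finger_gap: 0.275
grasp_force: 30.0
```

```bash
python3 - <<'E'
from h import *
o=manip.get_obs(); R=o['tool_rot']; print(o['t'],o['tool_pos'],'yaw y',np.degrees(np.arctan2(R[1][1],R[0][1])),o['qpos'],o['ft_force'])
im,d,P,c,T=shot('top','top2.png'); p=P.reshape(-1,3)
im,d,P,c,T=shot('wrist','w2.png')
E
```

```text
5.9 [0.52935777 0.19324915 0.20321728] yaw y 0.8807954306172687 [ 1.53300420e+01  2.24544663e+01  9.35120817e+01 -1.78572992e-02
  6.40941099e+01  1.44570422e+01] [-0.04108183  0.26804825 -1.94396606]
```

View pics/w2.png

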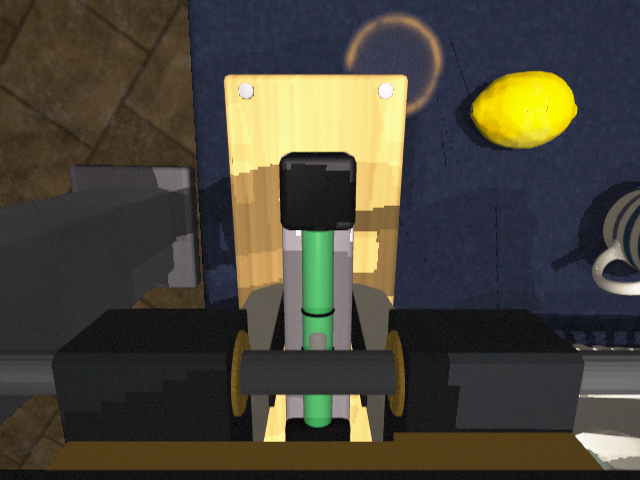

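The wrist picture shows the level held in line with the board and centred across it: the pad is at (318,190) and the board edges are at 228 and 405. Next I'll lower it.

>>> carry_out:
  deltas:
    - {"offset": [0, 0, -0.3], "turn": 0}
    - {"offset": [0, 0, -0.35], "turn": 0}
    - {"offset": [0, 0, -0.25], "turn": 0}
    - {"offset": [0, 0, -0.12], "turn": 0}
    - {"offset": [0, 0, 0], "turn": 0}

```text
t: 6.42
tool_pos: [0.5286, 0.192, 0.0994]
tool_rot: [[-0.014, 1.0, -0.004], [1.0, 0.014, -0.001], [-0.001, -0.004, -1.0]]
ft_force: [-0.8, -1.0, -2.6]
finger_gap: 0.276
grasp_force: 30.0
```

>>> carry_out:
  deltas:
    - {"offset": [0, 0, 0], "turn": 0}
    - {"offset": [0, 0, -0.02], "turn": 0}
    - {"offset": [0, 0, -0.02], "turn": 0}
    - {"offset": [0, 0, -0.02], "turn": 0}
    - {"offset": [0, 0, 0], "turn": 0}

```text
t: 6.83
tool_pos: [0.5299, 0.1935, 0.096]
tool_rot: [[-0.016, 1.0, 0.001], [1.0, 0.016, 0.0], [0.0, 0.001, -1.0]]
ft_force: [0.1, -0.2, -2.5]
finger_gap: 0.274
grasp_force: 30.0
```

>>> carry_out:
  deltas:
    - {"offset": [0, 0, -0.015], "turn": 0}
    - {"offset": [0, 0, -0.015], "turn": 0}
    - {"offset": [0, 0, -0.01], "turn": 0}
    - {"offset": [0, 0, 0], "turn": 0}
    - {"offset": [0, 0, 0], "turn": 0}

```text
t: 7.25
tool_pos: [0.5298, 0.1934, 0.0917]
tool_rot: [[-0.016, 1.0, 0.0], [1.0, 0.016, 0.0], [0.0, 0.0, -1.0]]
ft_force: [-0.9, -0.6, -0.4]
finger_gap: 0.275
grasp_force: 30.0
```

>>> carry_out:
  deltas:
    - {"offset": [0, 0, -0.01], "turn": 0}
    - {"offset": [0, 0, -0.01], "turn": 0}
    - {"offset": [0, 0, 0], "turn": 0}
    - {"offset": [0, 0, 0], "turn": 0}

```text
t: 7.58
tool_pos: [0.5299, 0.1932, 0.0898]
tool_rot: [[-0.016, 1.0, 0.0], [1.0, 0.016, -0.0], [-0.0, 0.0, -1.0]]
ft_force: [-1.0, -4.3, 4.0]
finger_gap: 0.279
grasp_force: 30.0
```

>>> carry_out:
  deltas:
    - {"offset": [0, 0, -0.01], "turn": 0}
    - {"offset": [0, 0, -0.008], "turn": 0}
    - {"offset": [0, 0, 0], "turn": 0}
    - {"offset": [0, 0, 0], "turn": 0}

```text
t: 7.92
tool_pos: [0.5299, 0.1933, 0.088]
tool_rot: [[-0.016, 1.0, 0.0], [1.0, 0.016, -0.0], [-0.0, 0.0, -1.0]]
ft_force: [0.2, -4.0, 3.9]
finger_gap: 0.28
grasp_force: 30.0
```

>>> carry_out:
  deltas:
    - {"offset": [0, 0, 0], "turn": 0}
    - {"offset": [0, 0, 0], "turn": 0}
    - {"offset": [0, 0, 0], "turn": 0}
    - {"offset": [0, 0, 0], "turn": 0}
    - {"offset": [0, 0, 0], "turn": 0}
  jaw: 0.6

```text
t: 8.33
tool_pos: [0.5296, 0.1936, 0.0877]
tool_rot: [[-0.016, 1.0, -0.0], [1.0, 0.016, 0.0], [0.0, -0.0, -1.0]]
ft_force: [0.1, -0.1, -0.2]
finger_gap: 0.574
grasp_force: 0.0
```

>>> carry_out:
  deltas:
    - {"offset": [0, 0, 0.2], "turn": 0}
    - {"offset": [0, 0, 0.3], "turn": 0}
    - {"offset": [0, 0, 0.35], "turn": 0}
    - {"offset": [0, 0, 0.25], "turn": 0}
    - {"offset": [0, 0, 0], "turn": 0}

```text
t: 8.75
tool_pos: [0.5319, 0.1941, 0.2031]
tool_rot: [[-0.016, 1.0, 0.008], [1.0, 0.016, 0.002], [0.002, 0.008, -1.0]]
ft_force: [0.3, -0.1, 0.3]
finger_gap: 0.6
grasp_force: 0.0
```

```bash
cat >> h.py <<'E'
def fit(P,roi,lo,hi):
    p=P.reshape(-1,3); x0,x1,y0,y1=roi
    p=p[(p[:,0]>x0)&(p[:,0]<x1)&(p[:,1]>y0)&(p[:,1]<y1)&(p[:,2]>lo)&(p[:,2]<hi)]
    return p
E
python3 - <<'E'
from h import *
im,d,P,c,T=shot('top','top3.png'); cv2.imwrite('pics/top3c.png',cv2.resize(im[225:300,170:330,::-1],None,fx=4,fy=4,interpolation=cv2.INTER_CUBIC))
k=fit(P,(.49,.57,-.01,.075),.135,.16); print('knob',cv2.minAreaRect((k[:,:2]*1000).astype(np.float32)),len(k))
im,d,P,c,T=shot('wrist','w3.png')
p=fit(P,(.49,.57,.1,.29),.095,.15); print(cv2.minAreaRect((p[:,:2]*1000).astype(np.float32)),len(p))
print(np.polyfit(p[:,1],p[:,2],1))
o=manip.get_obs();print(o['t'],o['tool_pos'])
E
```

```text
knob ((530.9190063476562, 32.84900665283203), (39.58439636230469, 11.764996528625488), 71.69931030273438) 106
((530.1900024414062, 192.23899841308594), (26.810222625732422, 130.8148956298828), 0.9621748328208923) 7877
[0.07497162 0.09721339]
8.85 [0.52992183 0.19352552 0.19832422]
```

View pics/w3.png

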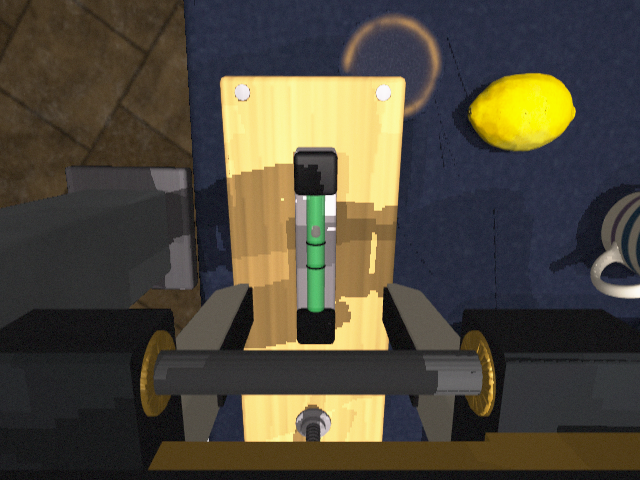

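The level lies flat and aligned on the board. The lines are at rows 244 and 268 and the bubble is at (316,231), about 25 px towards +y, which is roughly 0.076 rad. So the knob needs about 110° clockwise.

>>> carry_out:
  deltas:
    - {"offset": [0.002, -0.32, 0], "turn": -0.0212}
    - {"offset": [0.002, -0.32, 0], "turn": -0.0212}
    - {"offset": [0.002, -0.32, 0], "turn": -0.0212}
    - {"offset": [0.002, -0.32, 0], "turn": -0.0212}
    - {"offset": [0.002, -0.325, 0], "turn": -0.0212}
  jaw: 0.4

```text
t: 9.27
tool_pos: [0.5297, 0.0316, 0.1962]
tool_rot: [[0.315, 0.949, -0.003], [0.949, -0.315, 0.0], [-0.001, -0.003, -1.0]]
ft_force: [0.5, -1.3, 0.3]
finger_gap: 0.405
grasp_force: 0.0
```

>>> carry_out:
  deltas:
    - {"offset": [0, 0, 0], "turn": 0}
    - {"offset": [0, 0, -0.2], "turn": 0}
    - {"offset": [0, 0, -0.2], "turn": 0}
    - {"offset": [0, 0, 0], "turn": 0}

```text
t: 9.6
tool_pos: [0.5282, 0.033, 0.1535]
tool_rot: [[0.312, 0.95, -0.007], [0.95, -0.312, 0.0], [-0.002, -0.007, -1.0]]
ft_force: [-1.6, -0.3, -1.6]
finger_gap: 0.4
grasp_force: 0.0
```

```bash
python3 - <<'E'
from h import *
o=manip.get_obs(); R=o['tool_rot']; print(o['t'],o['tool_pos'],'yaw y',np.degrees(np.arctan2(R[1][1],R[0][1])),o['qpos'],o['ft_force'])
E
```

```text
9.6 [0.52824992 0.03303075 0.15349276] yaw y -18.164745044304887 [-1.46413333e+00  2.26928055e+01  1.01084833e+02  4.29243999e-03
  5.66422577e+01  1.66978258e+01] [-1.59554813 -0.34454027 -1.58171556]
```

>>> carry_out:
  deltas:
    - {"offset": [0, 0, -0.2], "turn": 0}
    - {"offset": [0, 0, -0.19], "turn": 0}
    - {"offset": [0, 0, 0], "turn": 0}
    - {"offset": [0, 0, 0], "turn": 0}

```text
t: 9.93
tool_pos: [0.5303, 0.0333, 0.1186]
tool_rot: [[0.311, 0.95, -0.002], [0.95, -0.311, 0.0], [-0.001, -0.002, -1.0]]
ft_force: [-0.0, -0.1, 0.5]
finger_gap: 0.402
grasp_force: 0.0
```

>>> carry_out:
  deltas:
    - {"offset": [0, 0, 0], "turn": 0}
    - {"offset": [0, 0, 0], "turn": 0}
    - {"offset": [0, 0, 0], "turn": 0}
    - {"offset": [0, 0, 0], "turn": 0}
    - {"offset": [0, 0, 0], "turn": 0}
  jaw: 0

```text
t: 10.35
tool_pos: [0.5304, 0.0332, 0.1196]
tool_rot: [[0.312, 0.95, -0.001], [0.95, -0.312, 0.0], [0.0, -0.001, -1.0]]
ft_force: [-4.9, 1.4, 5.8]
finger_gap: 0.192
grasp_force: 30.0
```

>>> carry_out:
  deltas:
    - {"offset": [0, 0, 0], "turn": 0}
    - {"offset": [0, 0, 0], "turn": 0}

```text
t: 10.52
tool_pos: [0.5304, 0.0332, 0.1196]
tool_rot: [[0.312, 0.95, -0.001], [0.95, -0.312, 0.0], [0.0, -0.001, -1.0]]
ft_force: [-5.0, 2.1, 6.6]
finger_gap: 0.187
grasp_force: 30.0
```

```bash
python3 - <<'E'
from h import *
im,d,P,c,T=shot('wrist','w4.png')
im,d,P,c,T=shot('scene'); cv2.imwrite('pics/s4.png',cv2.resize(im[170:270,170:330,::-1],None,fx=4,fy=4,interpolation=cv2.INTER_CUBIC))
o=manip.get_obs();print(o['ft_force'],o['ft_torque'],o['finger_gap'])
E
```

```text
[-4.42652101  1.98844161  5.99098582] [ 0.34726304  0.93723833 -0.04606974] 0.1845468535452813
```

View pics/w4.png

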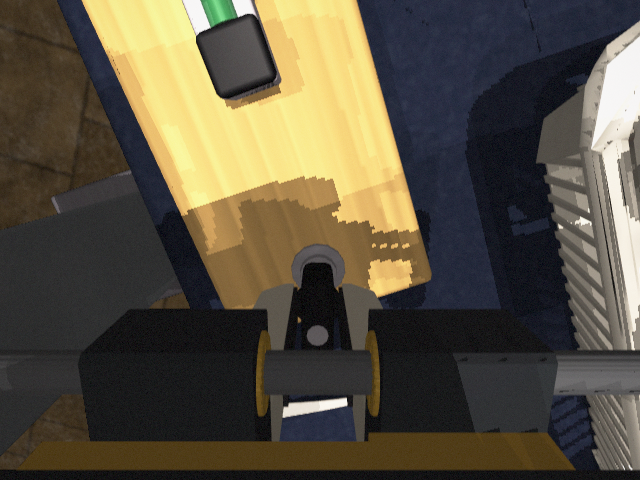

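View pics/s4.png

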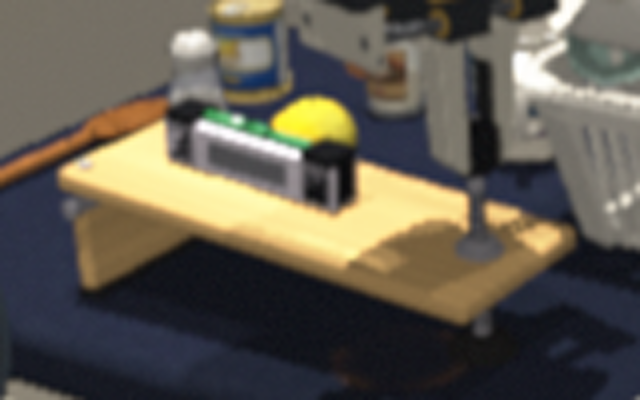

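>>> carry_out:
  deltas:
    - {"offset": [0, 0, 0], "turn": 0}
    - {"offset": [0, 0, 0], "turn": 0}
    - {"offset": [0, 0, 0.08], "turn": 0}
    - {"offset": [0, 0, 0], "turn": 0}
  jaw: 0.3

```text
t: 10.95
tool_pos: [0.5315, 0.0329, 0.1283]
tool_rot: [[0.312, 0.95, 0.002], [0.95, -0.312, -0.0], [0.001, 0.002, -1.0]]
ft_force: [0.7, -0.3, 0.1]
finger_gap: 0.299
grasp_force: 0.0
```

>>> carry_out:
  deltas:
    - {"offset": [0, 0, 0], "turn": 0}
    - {"offset": [0, 0, 0], "turn": 0}
    - {"offset": [0, 0, 0], "turn": 0}
    - {"offset": [0, 0, 0], "turn": 0}
    - {"offset": [0, 0, 0], "turn": 0}
  jaw: 0

```text
t: 11.37
tool_pos: [0.5303, 0.033, 0.1268]
tool_rot: [[0.312, 0.95, -0.001], [0.95, -0.312, 0.0], [-0.0, -0.001, -1.0]]
ft_force: [-4.7, -0.1, 3.5]
finger_gap: 0.128
grasp_force: 30.0
```

>>> carry_out:
  deltas:
    - {"offset": [0, 0, 0], "turn": -0.034}
    - {"offset": [0, 0, 0], "turn": -0.034}
    - {"offset": [0, 0, 0], "turn": -0.034}
    - {"offset": [0, 0, 0], "turn": -0.034}
    - {"offset": [0, 0, 0], "turn": -0.034}

```text
t: 11.78
tool_pos: [0.5304, 0.033, 0.1268]
tool_rot: [[0.755, 0.655, -0.001], [0.655, -0.755, 0.0], [-0.001, -0.001, -1.0]]
ft_force: [-4.2, 0.5, 4.4]
finger_gap: 0.128
grasp_force: 30.0
```

>>> carry_out:
  deltas:
    - {"offset": [0, 0, 0], "turn": -0.034}
    - {"offset": [0, 0, 0], "turn": -0.034}
    - {"offset": [0, 0, 0], "turn": -0.034}
    - {"offset": [0, 0, 0], "turn": -0.034}
    - {"offset": [0, 0, 0], "turn": -0.034}

```text
t: 12.2
tool_pos: [0.5304, 0.0329, 0.1268]
tool_rot: [[0.984, 0.18, -0.001], [0.18, -0.984, -0.0], [-0.001, -0.0, -1.0]]
ft_force: [-3.6, -0.3, 4.2]
finger_gap: 0.127
grasp_force: 30.0
```

>>> carry_out:
  deltas:
    - {"offset": [0, 0, 0], "turn": -0.034}
    - {"offset": [0, 0, 0], "turn": -0.034}
    - {"offset": [0, 0, 0], "turn": -0.034}
    - {"offset": [0, 0, 0], "turn": -0.034}
    - {"offset": [0, 0, 0], "turn": -0.034}

```text
t: 12.62
tool_pos: [0.5303, 0.0329, 0.1268]
tool_rot: [[0.938, -0.346, -0.001], [-0.346, -0.938, -0.0], [-0.001, 0.001, -1.0]]
ft_force: [-3.6, -0.8, 3.8]
finger_gap: 0.131
grasp_force: 30.0
```

>>> carry_out:
  deltas:
    - {"offset": [0, 0, 0], "turn": -0.034}
    - {"offset": [0, 0, 0], "turn": -0.034}
    - {"offset": [0, 0, 0], "turn": -0.03}
    - {"offset": [0, 0, 0], "turn": 0}
    - {"offset": [0, 0, 0], "turn": 0}

```text
t: 13.03
tool_pos: [0.5304, 0.0328, 0.1268]
tool_rot: [[0.794, -0.608, -0.001], [-0.608, -0.794, -0.0], [-0.001, 0.001, -1.0]]
ft_force: [-4.8, -0.7, 5.8]
finger_gap: 0.127
grasp_force: 30.0
```

```bash
python3 - <<'E'
from h import *
o=manip.get_obs(); R=o['tool_rot']; print(o['t'],o['tool_pos'],'yaw y',np.degrees(np.arctan2(R[1][1],R[0][1])),o['qpos'][5],o['ft_force'],o['ft_torque'])
im,d,P,c,T=shot('top')
b=fit(P,(.48,.51,.1,.28),.06,.1); print('board slope',np.polyfit(b[:,1],b[:,2],1),len(b))
b=fit(P,(.555,.58,.1,.28),.06,.1); print('board slope',np.polyfit(b[:,1],b[:,2],1),len(b))
E
```

```text
13.0333 [0.53035605 0.03283707 0.12676944] yaw y -127.43905971798254 125.97286571061888 [-4.79065562 -0.74091172  5.76142986] [-0.13815237  1.07408137 -0.08194692]
board slope [0.00217062 0.08585141] 711
board slope [0.00277891 0.08570815] 600
```

>>> carry_out:
  deltas:
    - {"offset": [0, 0, 0], "turn": 0}
    - {"offset": [0, 0, 0], "turn": 0}
    - {"offset": [0, 0, 0], "turn": 0}
    - {"offset": [0, 0, 0], "turn": 0}
  jaw: 0.4

```text
t: 13.42
tool_pos: [0.531, 0.0329, 0.1268]
tool_rot: [[0.793, -0.61, 0.0], [-0.61, -0.793, 0.0], [0.0, -0.0, -1.0]]
ft_force: [-1.5, -0.4, -0.3]
finger_gap: 0.362
grasp_force: 0.0
```

>>> carry_out:
  deltas:
    - {"offset": [0, 0, 0.2], "turn": 0}
    - {"offset": [0, 0, 0.27], "turn": 0}
    - {"offset": [0, 0, 0.26], "turn": 0}
    - {"offset": [0, 0, 0], "turn": 0}

```text
t: 13.75
tool_pos: [0.533, 0.0329, 0.2044]
tool_rot: [[0.793, -0.61, 0.007], [-0.61, -0.793, -0.0], [0.006, -0.004, -1.0]]
ft_force: [1.2, 0.2, 1.1]
finger_gap: 0.4
grasp_force: 0.0
```

>>> carry_out:
  deltas:
    - {"offset": [0, 0, 0], "turn": 0.036}
    - {"offset": [0, 0, 0], "turn": 0.036}
    - {"offset": [0, 0, 0], "turn": 0.036}
    - {"offset": [0, 0, 0], "turn": 0.036}
    - {"offset": [0, 0, 0], "turn": 0.036}
  jaw: 0

```text
t: 14.17
tool_pos: [0.5307, 0.0329, 0.1994]
tool_rot: [[0.996, -0.085, -0.0], [-0.085, -0.996, 0.0], [-0.0, -0.0, -1.0]]
ft_force: [1.1, -0.5, 0.5]
finger_gap: 0.093
grasp_force: 0.0
```

>>> carry_out:
  deltas:
    - {"offset": [0, 0.2, 0], "turn": 0.036}
    - {"offset": [0, 0.2, 0], "turn": 0.036}
    - {"offset": [0, 0.2, 0], "turn": 0.036}
    - {"offset": [0, 0.2, 0], "turn": 0.036}
    - {"offset": [0, 0.2, 0], "turn": 0.036}

```text
t: 14.58
tool_pos: [0.5306, 0.1339, 0.1993]
tool_rot: [[0.887, 0.462, -0.0], [0.462, -0.887, 0.0], [-0.0, -0.0, -1.0]]
ft_force: [0.4, 0.2, -0.1]
finger_gap: 0.001
grasp_force: 0.0
```

>>> carry_out:
  deltas:
    - {"offset": [0.01, 0.07, 0], "turn": 0.036}
    - {"offset": [0, 0, 0], "turn": 0.036}
    - {"offset": [0, 0, 0], "turn": 0.036}
    - {"offset": [0, 0, 0], "turn": 0.036}
    - {"offset": [0, 0, 0], "turn": 0.036}

```text
t: 15.0
tool_pos: [0.5317, 0.14, 0.1993]
tool_rot: [[0.501, 0.866, -0.0], [0.866, -0.501, -0.0], [-0.0, -0.0, -1.0]]
ft_force: [-0.2, 0.6, -0.6]
finger_gap: 0.006
grasp_force: 0.0
```

>>> carry_out:
  deltas:
    - {"offset": [0, 0, 0], "turn": 0.036}
    - {"offset": [0, 0, 0], "turn": 0.035}
    - {"offset": [0, 0, 0], "turn": 0.035}
    - {"offset": [0, 0, 0], "turn": 0.034}
    - {"offset": [0, 0, 0], "turn": 0.033}

```text
t: 15.42
tool_pos: [0.5317, 0.1399, 0.1993]
tool_rot: [[-0.019, 1.0, -0.0], [1.0, 0.019, -0.0], [-0.0, -0.0, -1.0]]
ft_force: [0.4, 0.8, -0.4]
finger_gap: 0.005
grasp_force: 0.0
```

```bash
cat > look.py <<'E'
from h import *
import sys
o=manip.get_obs(); R=o['tool_rot']; print(o['t'],o['tool_pos'],'yaw y',np.degrees(np.arctan2(R[1][1],R[0][1])),o['ft_force'],o['finger_gap'])
im,d,P,c,T=shot('wrist',sys.argv[1])
p=fit(P,(.49,.57,.1,.29),.105,.128); print(cv2.minAreaRect((p[:,:2]*1000).astype(np.float32)),np.polyfit(p[:,1],p[:,2],1))
q=fit(P,(.522,.54,.13,.15),.105,.135); print('pad z',np.median(q[:,2]),len(q))
im,d,P,c,T=shot('top'); k=fit(P,(.49,.57,-.01,.075),.135,.16); print('knob',cv2.minAreaRect((k[:,:2]*1000).astype(np.float32)))
E
python3 look.py w5.png
```

```text
15.4167 [0.5317152  0.13992542 0.19930705] yaw y 1.0705776045983573 [ 0.42750238  0.83455794 -0.43277352] 0.005105864178549516
((530.1765747070312, 195.2787628173828), (26.731185913085938, 129.4505615234375), 1.327856183052063) [0.00515877 0.11838721]
pad z 0.1218942487914255 862
knob ((531.1360473632812, 32.87992858886719), (12.294593811035156, 39.380680084228516), 53.32936096191406)
```

View pics/w5.png

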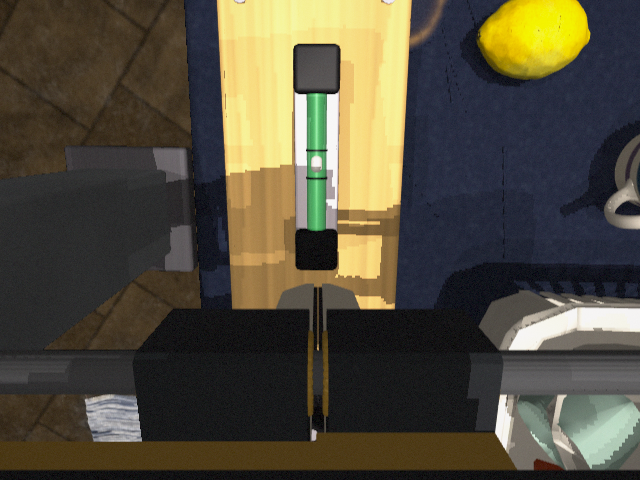

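```bash
python3 - <<'E'
from h import *
im,d,P,c,T=shot('wrist')
g=im[140:190,312:322].astype(int)
for i,r in enumerate(g): print(140+i,r.mean(0).round().astype(int).tolist(), r[:,0].max(), end=' | ')
for r in (150,178,161): print(r,P[r,317])
E
```

```text
140 [101, 193, 120] 150 | 141 [102, 193, 120] 149 | 142 [101, 193, 120] 149 | 143 [101, 194, 120] 148 | 144 [101, 193, 120] 146 | 145 [101, 192, 120] 149 | 146 [100, 192, 119] 148 | 147 [102, 194, 120] 147 | 148 [97, 190, 116] 143 | 149 [80, 142, 92] 122 | 150 [56, 54, 54] 87 | 151 [75, 121, 82] 114 | 152 [95, 176, 110] 136 | 153 [100, 192, 118] 146 | 154 [99, 192, 118] 147 | 155 [114, 195, 127] 176 | 156 [170, 206, 167] 229 | 157 [212, 221, 203] 246 | 158 [228, 232, 221] 248 | 159 [236, 235, 228] 248 | 160 [240, 237, 231] 248 | 161 [240, 236, 232] 248 | 162 [240, 236, 232] 248 | 163 [239, 236, 231] 248 | 164 [240, 236, 231] 248 | 165 [240, 236, 232] 248 | 166 [222, 217, 210] 231 | 167 [176, 169, 160] 231 | 168 [172, 166, 155] 228 | 169 [155, 153, 142] 182 | 170 [136, 143, 126] 157 | 171 [117, 145, 114] 144 | 172 [100, 171, 110] 137 | 173 [96, 189, 115] 137 | 174 [98, 190, 116] 139 | 175 [97, 190, 115] 137 | 176 [90, 184, 109] 127 | 177 [62, 133, 77] 93 | 178 [30, 41, 31] 41 | 179 [59, 109, 69] 83 | 180 [88, 170, 104] 124 | 181 [96, 190, 115] 135 | 182 [95, 188, 114] 137 | 183 [94, 189, 114] 132 | 184 [94, 188, 115] 131 | 185 [94, 188, 115] 130 | 186 [95, 188, 115] 134 | 187 [95, 188, 114] 132 | 188 [95, 188, 114] 133 | 189 [94, 187, 113] 130 | 150 [0.53070488 0.20297895 0.12243006]
178 [0.53095194 0.18705428 0.12208528]
161 [0.53080182 0.19683406 0.12314054]
```

The bubble spans rows 155–172 between the lines at rows 150 and 178. It is centred to about 0.002 rad, and the fingers are clear. Next I'll press the knob-side pad.

>>> carry_out:
  deltas:
    - {"offset": [0, 0.02, -0.3], "turn": 0}
    - {"offset": [0, 0, -0.3], "turn": 0}
    - {"offset": [0, 0, -0.12], "turn": 0}
    - {"offset": [0, 0, 0], "turn": 0}
    - {"offset": [0, 0, 0], "turn": 0}

```text
t: 15.98
tool_pos: [0.5317, 0.1419, 0.1277]
tool_rot: [[-0.01, 1.0, -0.001], [1.0, 0.01, -0.0], [-0.0, -0.001, -1.0]]
ft_force: [0.1, -0.8, 0.3]
finger_gap: 0.008
grasp_force: 0.0
```

>>> carry_out:
  deltas:
    - {"offset": [0, 0, -0.015], "turn": 0}
    - {"offset": [0, 0, -0.01], "turn": 0}
    - {"offset": [0, 0, 0], "turn": 0}
    - {"offset": [0, 0, 0], "turn": 0}

```text
t: 16.32
tool_pos: [0.532, 0.142, 0.126]
tool_rot: [[-0.012, 1.0, 0.001], [1.0, 0.012, 0.0], [0.0, 0.001, -1.0]]
ft_force: [-0.1, -0.6, -0.3]
finger_gap: 0.002
grasp_force: 0.0
```

>>> carry_out:
  deltas:
    - {"offset": [0, 0, -0.01], "turn": 0}
    - {"offset": [0, 0, -0.005], "turn": 0}
    - {"offset": [0, 0, 0], "turn": 0}
    - {"offset": [0, 0, 0], "turn": 0}

```text
t: 16.65
tool_pos: [0.5317, 0.1419, 0.1238]
tool_rot: [[-0.013, 1.0, -0.0], [1.0, 0.013, -0.0], [-0.0, -0.0, -1.0]]
ft_force: [-0.0, -0.2, -0.3]
finger_gap: 0.003
grasp_force: 0.0
```

>>> carry_out:
  deltas:
    - {"offset": [0, 0, -0.01], "turn": 0}
    - {"offset": [0, 0, 0], "turn": 0}
    - {"offset": [0, 0, 0], "turn": 0}

```text
t: 16.9
tool_pos: [0.5317, 0.1419, 0.1227]
tool_rot: [[-0.013, 1.0, -0.0], [1.0, 0.013, -0.0], [-0.0, -0.0, -1.0]]
ft_force: [-0.6, 0.0, -1.1]
finger_gap: 0.004
grasp_force: 0.0
```

>>> carry_out:
  deltas:
    - {"offset": [0, 0, -0.005], "turn": 0}
    - {"offset": [0, 0, 0], "turn": 0}
    - {"offset": [0, 0, 0], "turn": 0}

```text
t: 17.15
tool_pos: [0.5317, 0.1419, 0.1223]
tool_rot: [[-0.013, 1.0, -0.0], [1.0, 0.013, -0.0], [-0.0, -0.0, -1.0]]
ft_force: [-0.4, -0.2, 0.3]
finger_gap: 0.004
grasp_force: 0.0
```

>>> carry_out:
  deltas:
    - {"offset": [0, 0, -0.004], "turn": 0}
    - {"offset": [0, 0, 0], "turn": 0}
    - {"offset": [0, 0, 0], "turn": 0}

```text
t: 17.4
tool_pos: [0.5318, 0.1419, 0.1221]
tool_rot: [[-0.013, 1.0, 0.0], [1.0, 0.013, 0.0], [0.0, 0.0, -1.0]]
ft_force: [0.1, 0.3, 2.7]
finger_gap: 0.01
grasp_force: 1.5
```

>>> carry_out:
  deltas:
    - {"offset": [0, 0, -0.003], "turn": 0}
    - {"offset": [0, 0, 0], "turn": 0}
    - {"offset": [0, 0, 0], "turn": 0}
    - {"offset": [0, 0, 0], "turn": 0}

```text
t: 17.73
tool_pos: [0.5318, 0.1419, 0.1221]
tool_rot: [[-0.013, 1.0, 0.0], [1.0, 0.013, 0.0], [0.0, 0.0, -1.0]]
ft_force: [-2.9, -0.3, 7.3]
finger_gap: 0.005
grasp_force: 3.2
```

>>> carry_out:
  deltas:
    - {"offset": [0, 0, -0.002], "turn": 0}
    - {"offset": [0, 0, 0], "turn": 0}
    - {"offset": [0, 0, 0], "turn": 0}
    - {"offset": [0, 0, 0], "turn": 0}

```text
t: 18.07
tool_pos: [0.5319, 0.1419, 0.122]
tool_rot: [[-0.013, 1.0, 0.0], [1.0, 0.013, 0.0], [0.0, 0.0, -1.0]]
ft_force: [-2.1, -1.1, 8.3]
finger_gap: 0.006
grasp_force: 4.0
```

>>> carry_out:
  deltas:
    - {"offset": [0, 0, -0.001], "turn": 0}
    - {"offset": [0, 0, 0], "turn": 0}
    - {"offset": [0, 0, 0], "turn": 0}
    - {"offset": [0, 0, 0], "turn": 0}
    - {"offset": [0, 0, 0], "turn": 0}

```text
t: 18.48
tool_pos: [0.5319, 0.1419, 0.122]
tool_rot: [[-0.013, 1.0, 0.001], [1.0, 0.013, -0.0], [-0.0, 0.001, -1.0]]
ft_force: [-3.5, -2.1, 8.1]
finger_gap: 0.004
grasp_force: 4.4
```

>>> carry_out:
  deltas:
    - {"offset": [0, 0, 0], "turn": 0}
    - {"offset": [0, 0, 0], "turn": 0}
    - {"offset": [0, 0, 0], "turn": 0}
    - {"offset": [0, 0, 0], "turn": 0}
    - {"offset": [0, 0, 0], "turn": 0}

```text
t: 18.9
tool_pos: [0.5319, 0.1419, 0.122]
tool_rot: [[-0.013, 1.0, 0.001], [1.0, 0.013, 0.0], [0.0, 0.001, -1.0]]
ft_force: [-2.2, -1.1, 8.6]
finger_gap: 0.005
grasp_force: 4.4
```

>>> carry_out:
  deltas:
    - {"offset": [0, 0, 0], "turn": 0}
    - {"offset": [0, 0, 0], "turn": 0}
    - {"offset": [0, 0, 0], "turn": 0}
    - {"offset": [0, 0, 0], "turn": 0}
    - {"offset": [0, 0, 0], "turn": 0}

```text
t: 19.32
tool_pos: [0.5319, 0.1419, 0.122]
tool_rot: [[-0.013, 1.0, 0.001], [1.0, 0.013, 0.0], [0.0, 0.001, -1.0]]
ft_force: [-2.8, -1.2, 8.3]
finger_gap: 0.008
grasp_force: 4.4
```

```bash
python3 - <<'E'
from h import *
f=[]
for i in range(8):
    f.append(manip.get_obs()['ft_force'])
    im,d,P,c,T=shot('wrist','w6.png' if i==7 else None)
print(np.mean(f,0),np.std(f,0),manip.get_obs()['t'])
cv2.imwrite('pics/w6c.png',cv2.resize(im[:340,200:440,::-1],None,fx=1.7,fy=1.7))
E
```

```text
[-2.85004902 -0.93991125  8.81172314] [0.12974058 0.36572437 0.46986924] 19.7167
```

View pics/w6c.png

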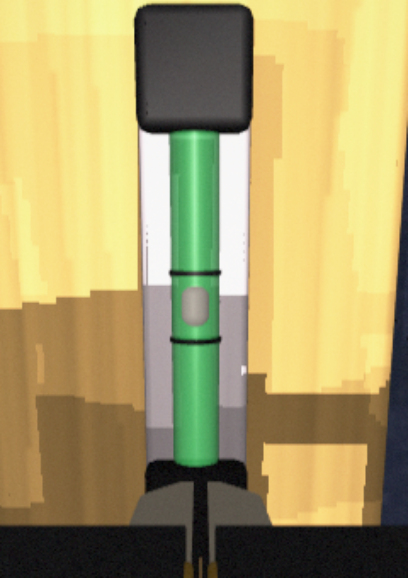

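The bubble, at crop row 306, sits midway between the lines at 272 and 340, and the push is about 8.8 N. I'll add a little more.

>>> carry_out:
  deltas:
    - {"offset": [0, 0, -0.0012], "turn": 0}
    - {"offset": [0, 0, 0], "turn": 0}
    - {"offset": [0, 0, 0], "turn": 0}
    - {"offset": [0, 0, 0], "turn": 0}
    - {"offset": [0, 0, 0], "turn": 0}

```text
t: 20.13
tool_pos: [0.5319, 0.1419, 0.1219]
tool_rot: [[-0.013, 1.0, 0.001], [1.0, 0.013, -0.0], [-0.0, 0.001, -1.0]]
ft_force: [-3.3, -0.8, 9.9]
finger_gap: 0.005
grasp_force: 4.6
```

>>> carry_out:
  deltas:
    - {"offset": [0, 0, 0], "turn": 0}
    - {"offset": [0, 0, 0], "turn": 0}
    - {"offset": [0, 0, 0], "turn": 0}
    - {"offset": [0, 0, 0], "turn": 0}
    - {"offset": [0, 0, 0], "turn": 0}

```text
t: 20.55
tool_pos: [0.5319, 0.1419, 0.1219]
tool_rot: [[-0.013, 1.0, 0.001], [1.0, 0.013, -0.0], [-0.0, 0.001, -1.0]]
ft_force: [-3.0, -1.7, 8.7]
finger_gap: 0.002
grasp_force: 4.6
```

```bash
python3 - <<'E'
from h import *
f=[]
for i in range(8):
    f.append(manip.get_obs()['ft_force']); im,d,P,c,T=shot('wrist')
m=np.mean(f,0); print(m,np.std(f,0),manip.get_obs()['t'])
col=im[:,313:319].mean(1).astype(int); print([(r,col[r].tolist()) for r in range(155,206)])
if 8.8<m[2]<11.2: print(manip.sign_off())
E
```

```text
[-3.33842888 -1.44690959  9.2390092 ] [0.47147019 0.44422627 0.45765956] 20.95
[(155, [120, 212, 137]), (156, [118, 211, 136]), (157, [118, 212, 137]), (158, [111, 205, 129]), (159, [89, 154, 100]), (160, [72, 69, 69]), (161, [73, 69, 70]), (162, [96, 153, 105]), (163, [115, 206, 133]), (164, [117, 210, 134]), (165, [114, 209, 133]), (166, [116, 210, 134]), (167, [142, 215, 151]), (168, [160, 191, 153]), (169, [155, 152, 141]), (170, [161, 155, 147]), (171, [165, 159, 150]), (172, [169, 163, 154]), (173, [170, 163, 154]), (174, [171, 164, 154]), (175, [172, 165, 155]), (176, [171, 164, 156]), (177, [171, 165, 155]), (178, [171, 163, 154]), (179, [172, 165, 155]), (180, [171, 164, 154]), (181, [172, 165, 155]), (182, [172, 165, 155]), (183, [172, 165, 155]), (184, [171, 165, 155]), (185, [170, 163, 154]), (186, [166, 159, 150]), (187, [161, 154, 144]), (188, [154, 149, 139]), (189, [148, 142, 135]), (190, [137, 137, 126]), (191, [120, 164, 121]), (192, [106, 195, 123]), (193, [106, 203, 126]), (194, [108, 204, 127]), (195, [107, 204, 126]), (196, [107, 203, 126]), (197, [102, 199, 121]), (198, [92, 190, 112]), (199, [71, 149, 86]), (200, [41, 68, 45]), (201, [26, 25, 26]), (202, [48, 82, 55]), (203, [87, 165, 102]), (204, [105, 201, 124]), (205, [104, 201, 123])]
the job is handed in; nothing more can be done
None
```

The job is handed in: the level lies flat and lengthwise on the board, the knob was turned about 110° clockwise so the bubble rests between the lines, and the arm is still pressing the pad with about 9.2 N.

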